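# Load the tube deburring machine and latch its guard

## Robot

A 6-joint arm with a two-finger parallel gripper is mounted at the origin on the work surface. World frame = base frame: x ahead of the robot, y to its left, z up, the work surface at z = 0. Lengths are in m, angles in rad, forces in N, time in s.
With the tool pointing down it reaches from about 0.35 to 0.85 m from the base axis. Payload 8.1 kg.
Tool frame: the origin (TCP) lies at the very end of the fingers, on their centre line; the grasp point (between the pads) lies 19 mm behind it; z points along the fingers, y is the line along which they close (so a half turn about z gives the same grasp; the last joint's range is limited). The gripper opens to 93 mm and grips with 3 to 60 N. Pads are 15 mm wide; open, the fingers measure 128 mm over their backs; the gripper's body (75 mm by 188 mm) begins 65 mm behind the grasp point.
Start: joints at [-1.334, 0.13, 1.488, -0, 1.523, -0.085], TCP at [0.19, -0.569, 0.179] pointing down, gripper open.
Joint ranges: [-2.96, 2.96], [-0.89, 2.26], [0.02, 2.5], [-1.34, 4.48], [0, 2.73], [-2.66, 2.66]. Speed limits (rad/s): [2.39, 2.39, 2.79, 3.14, 3.14, 3.14].

## Interface

Orientations are given as a rotation vector (axis times angle).
In Python, from plant import monitor, eyes, ticket gives the robot as it stands.
- The arm moves only by the tool arm_command, never from a script. Its argument "deltas" is a list that holds one entry, the list of rows, each a list of 6 numbers: the shift along the world's x, y, z in cm, then the turn, a rotation vector about the world's x, y, z in degrees. In form: [[[tx, ty, tz, rx, ry, rz], ...]]. A call has 1 to 12 rows; each row shifts and turns the commanded pose from where the row before left it; what a row does not reach is not made up. A row lasts 1/12 s, in which the tool goes at most 41.7 mm and 7.16 degrees, less where a joint would pass 70% of its speed; a pose out of reach is approached as far as the arm can. A call is refused whole if a number of a shift passes 4.17 or a number of a turn 7.16, either way. A call with a gripper value outside its range is refused whole. "gripper" is the opening, from -1 (shut) to 1 (fully open), set as the call begins (left out, the last holds). The fingers move at their own pace and stop on an object; "squeeze" is the grip in N (left out, the last holds). Time passes only in rows, so rows that do not move let the fingers close. It gives the time, the measured TCP pose, the force, the opening and the grip force at its end, in the units of the state.
- monitor.read_state(): the state, without advancing time (a new reading comes with each control period).
- eyes.read_camera(name): name is "side" or "top" or "wrist"; returns the picture (384x512x3 uint8, blue, green, red); there is no depth.
- eyes.camera_model(name): a dict with "fx", "fy", "cx", "cy" (pixels), "rvec" (rotation vector, rad) and "tvec" (3), from world to camera coordinates, as OpenCV has them. Camera axes: x right, y down, z forward; pixel columns grow to the right and rows downward; lengths in m; the calibration is good to about 2 mm. The wrist camera is an equidistant fisheye: a pixel r from the principal point sees the ray r / f radians off the axis. A picture is of the moment at which its call begins: read the wrist's pose just before it. camera_model takes no time and is no camera call; for the wrist camera it gives the pose at the moment of the call.
- ticket.close_job(): hands the job in; it is judged then, once.
The state is a dict: "t": time; "q": joint angles; "dq": joint speeds; "joint_torque": joint torques, N m; "tool_pos": TCP position; "orientation": TCP orientation; "force": force on the tool from outside, world axes, zero at the start; "wrist_torque": the same for the moment, N m; "opening": finger opening in m; "gripper_force": force on a finger pad.
Only numpy, scipy, OpenCV 4.12 (cv2) and the standard library are available. Lean on these libraries where they do the work, as an engineer would, in place of code of your own. Each camera call takes 0.05 s, during which the arm holds its last target. There are 200 camera calls.

## Task

Take the tube with the copper sleeve from the rack and lay it in the two V-saddles of the deburring machine, with its sleeve down between the saddles. Then slide the yellow guard shut over it until its latch clicks and holds the guard by itself, and let go; push gently by feel, neither ramming nor squeezing it. Leave the other tubes and everything else on the bench where they are.

Things in the scene. Friction and masses are not known exactly. Their poses are not given: they have to be found in the camera images.
- machine: Green tube-end deburring machine, 560 mm long (its y) x 170 mm, fixed on the bench. Origin: bench level, under the nest's middle. x points away from the robot, y along the guard's slide in the shutting direction (towards the headstock), z up. Brush wheel at y 70 mm facing the tube's end; headstock box from y 148 to 228 mm, 120 mm high, with motor behind and latch head on top.
- nest (a point): Fixed point of the machine, 85.6 mm over its origin, on its axes: where the middle of a seated tube lies, axis along y. The nest is two 90 degree V-saddles, each 15 mm long, centred 32.5 mm before and behind this point along y (50 mm free between them), reaching 25 mm either side in x; V bottoms at machine z 70 mm, tops at 94 mm.
- latch_place (a point): Fixed point of the machine (y 115, z 150 mm): where the guard's striker is held if the latch head sits in nominal place. Latch head: red sprung pawl and black sprung buffer, up to z 172 mm, x within 40 mm. It is bolted in slots and sits up to 18 mm either side of nominal along y, not measured: feel for it. 
- guard: Sliding guard, amber see-through hood in a yellow frame, 124 (x) x 200 (y) x 95 mm, top face at z 135 mm, 0.9 kg. Moves only along the machine's y; same axes. Origin: on the machine's origin when latched with the latch head nominal (0 +- 18 mm along y in the machine's frame), at y -205 to -235 mm when open at the start. Hood spans its own y -75 to 125 mm.
- guard_striker (a point): Brass roller on the guard's top at guard y 115 mm, 8 mm thick, 46 mm long (x), up to z 154 mm. Feel: the guard runs freely (1 to 2 N); then the roller lifts the pawl and meets the buffer: the push climbs to 10 to 14 N over some 13 mm, then falls to almost nothing in 7 mm as the pawl clicks in; 3 mm on, a rigid stop. Let go before the click, it springs back; after, it stays.
- guard_grip (a point): Middle of the red upright push grip on the guard's top, at guard y 30 mm: a block 60 (x) x 14 (y, along the slide) x 46 mm high (z 139 to 185 mm), this point at z 162 mm. Meant to be pushed on its flat face, with closed fingers behind it; fingers that press on the guard (pushing or squeezing) with more than 22 N are too rough.
- sleeved_tube: The tube to load: bright tube, 22 mm diameter, 100 mm long, with a copper-coloured sleeve of 32 mm diameter, 30 mm long, about its middle; about 0.22 kg. Origin: on the axis at mid length; its y axis runs along the tube (x and z may be turned about it).
- rack: Wooden tube rack, fixed, base 190 (x) x 100 (y) x 8 mm; origin under its middle, on the bench. Three places at x = -60, 0, +60 mm, each a pair of V-saddles (centred at y = -32.5 and +32.5 mm, 15 mm long) that hold a tube along y with its axis at z 45.6 mm.
- plain_tube_a: Plain tube without sleeve, 22 mm diameter, 100 mm long, in the rack; origin at its middle, y along it. Leave it.
- plain_tube_b: Another plain tube, the same. Leave it.
- hammer: Hammer lying on the bench in front of the machine. Leave it.
- wire_brush: Hand brush lying in front of the machine. Leave it.
- wrench: Wrench lying at the front left. Leave it.
- square: Red welding magnet square, about 60 x 70 x 18 mm, in front of the machine. Leave it.
Mind the look-alikes: they are no part of the job. Leave any brown or pink look-alike of the sleeved_tube alone.

How it is judged:
On the way:
1. the sleeved tube lies in the machine's two V-saddles, sleeve between them, and is let go (x of sleeved_tube in the frame of machine between -0.006 and 0.006 m and y of sleeved_tube in the frame of machine between -0.014 and 0.014 m and z of sleeved_tube in the frame of machine between 0.08 and 0.091 m and angle between the y axis of sleeved_tube and the y axis of machine, either way round below 0.08 rad and contact force between each of the arm, the fingers and sleeved_tube below 0.1 N), for 0.2 s.
At the end, for the whole second after the job is handed in: The sleeved tube lies released in the V-saddles (middle within 6 mm sideways, 14 mm along, 5 mm in height, 0.08 rad of the nest). The guard is at rest (under 5 mm/s), untouched, and held by its latch: pawl and buffer press on it with over 5 N in all (none if unlatched) (all of step 1 and contact force between guard and machine above 5 N and linear speed of guard below 0.005 m/s and contact force between the fingers and guard below 0.1 N).
It fails at once if the guard is rammed: the fingers press on it with more than 22 N (contact force between the fingers and guard above 22 N).
It fails at once if one of the two plain tubes is moved by more than 3 cm (distance of any of plain_tube_a, plain_tube_b from where it was at the start of the episode above 0.03 m).
It fails at once if the hammer, brush, wrench or magnet square is moved by more than 3 cm (distance of any of hammer, wire_brush, wrench, square from where it was at the start of the episode above 0.03 m).
It also fails if it takes over 72 s, if anything falls off the work surface, if the arm or the gripper's body presses on something with over 40 N, if the wrist force passes 120 N, or if a joint passes its speed limit or range.

## Working session

There is one attempt and no reset: what is moved stays moved. The work goes in short steps, Python scripts to look and compute and a tool call to move; the robot and the scene stay as the last step left them, time stands still between calls to the robot, and variables do not carry over. Pictures are saved under pics/ and viewed, at most 11 in all, crops included, and the job is handed in when it is done.

Besides the shell and the picture viewer there is one more tool, called after "Call:" as a command line: name --argument value ..., lists and objects as JSON in quotes. arm_command: Moves the arm, as the interface text tells. Its arguments: {"type":"object","properties":{"deltas":{"type":"array"},"gripper":{"type":"number"},"squeeze":{"type":"number"}},"required":["deltas"]}

```bash
mkdir -p pics
cat > h.py <<'E'
import numpy as np, cv2
from plant import monitor, eyes, ticket
def ray(m,u,v):
    R=cv2.Rodrigues(np.array(m["rvec"],float))[0]; t=np.array(m["tvec"],float).ravel()
    d=np.array([(u-m["cx"])/m["fx"],(v-m["cy"])/m["fy"],1.]); return -R.T@t, R.T@d
def onz(m,u,v,z):
    c,d=ray(m,u,v); return c+d*(z-c[2])/d[2]
def proj(m,P):
    return cv2.projectPoints(np.array(P,float).reshape(-1,1,3),np.array(m["rvec"],float),np.array(m["tvec"],float),np.array([[m["fx"],0,m["cx"]],[0,m["fy"],m["cy"]],[0,0,1.]]),None)[0].reshape(-1,2)
E
python3 - <<'E'
from h import *
for n in("top","side"):
    im=eyes.read_camera(n); np.save(n+".npy",im); cv2.imwrite(f"pics/{n}0.png",cv2.resize(im,(768,576))); m=eyes.camera_model(n); print(n,m,ray(m,256,192))
s=monitor.read_state(); print(s["t"],s["tool_pos"],s["orientation"],s["force"])
E
```

```text
top {'fx': 462.12640150250667, 'fy': 462.12640150250667, 'cx': 259.96628583256853, 'cy': 197.27166465202754, 'rvec': array([ 2.15571766, -2.20190187,  0.0686403 ]), 'tvec': array([0.08850206, 0.52119337, 1.44240036])} (array([0.41549475, 0.06325857, 1.4776185 ]), array([ 0.08505159,  0.01803139, -0.99631566]))
side {'fx': 356.71962795329455, 'fy': 356.71962795329455, 'cx': 259.6143840961609, 'cy': 189.93189615716554, 'rvec': array([ 0.70659173, -2.56831503,  1.20569745]), 'tvec': array([0.46190977, 0.23127972, 0.98385495])} (array([0.09371217, 0.76102692, 0.804287  ]), array([ 0.39346436, -0.65534595, -0.64485948]))
0.1 [ 0.18963577 -0.56859362  0.17774856] [-3.09927247e+00 -5.03073278e-01  2.54150329e-04] [ 0.21271743 -0.40648102  0.42005935]
```

View pics/top0.png

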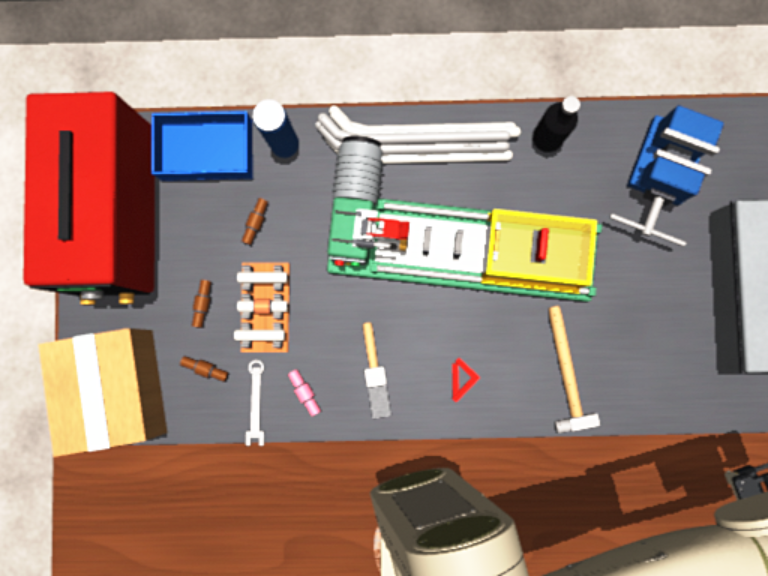

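View pics/side0.png

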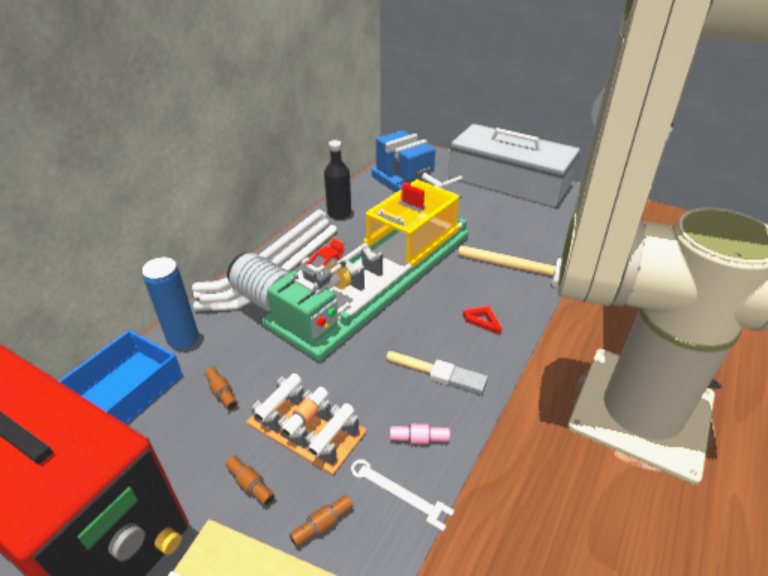

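Top view: the camera's up is +x and its left is +y. Candidates in the 768-wide picture:
- The rack's middle tube, with a bright body and copper sleeve, at (262,306).
- Brown look-alikes at (255,221), (202,303) and (204,368).
- A pink look-alike at (304,392).

Only the rack's middle tube fits the description. The nest saddles are at (427,240) and (457,243), and the guard grip is at (541,245). I'll enlarge the rack and the nest to confirm.

Run:
```python
from h import *
im=np.load("top.npy")
a=cv2.resize(im[170:240,150:200],None,fx=8,fy=8,interpolation=cv2.INTER_CUBIC)
b=cv2.resize(im[130:200,215:405],None,fx=4,fy=4,interpolation=cv2.INTER_CUBIC)
b=b[:, :]; c=np.zeros((560,800,3),np.uint8); c[:560,:400]=a; 
c[:280,400:]=b[:,:400]; c[280:,440:800]=b[:,400:760]
cv2.imwrite("pics/crop1.png",c)
m=eyes.camera_model("top")
hsv=cv2.cvtColor(im,cv2.COLOR_BGR2HSV)
def blobs(mask,x0,x1,y0,y1,n,mn=15):
    k=np.zeros_like(mask);k[y0:y1,x0:x1]=mask[y0:y1,x0:x1]
    N,l,s,ce=cv2.connectedComponentsWithStats(k)
    for i in range(1,N):
        if s[i,4]>=mn:
            r=cv2.minAreaRect(np.argwhere(l==i)[:,::-1].astype(np.float32)); print(n,s[i],ce[i].round(1),np.round(r[1],1),round(r[2],1))
blobs(cv2.inRange(hsv,(0,0,150),(180,60,255)),150,200,170,240,"tubes")
blobs(cv2.inRange(hsv,(5,60,60),(22,255,255)),150,200,170,240,"wood")
blobs(cv2.inRange(hsv,(0,0,0),(180,60,140)),275,325,140,185,"saddle")
blobs(cv2.inRange(hsv,(0,180,120),(6,255,255)),340,390,140,185,"grip")
blobs(cv2.inRange(hsv,(22,120,120),(35,255,255)),310,405,130,200,"guard")
blobs(cv2.inRange(hsv,(55,100,60),(85,255,255)),210,410,120,205,"machine")
```

```text
tubes [162 174  30   1  30] [176.5 174. ] [29.  0.] 180.0
tubes [158 177  33  35 429] [170.2 190.2] [34. 32.] 90.0
tubes [180 196  11  16 109] [185.  203.9] [15. 10.] 90.0
tubes [156 215  34  17 310] [171.9 222.9] [16. 33.] 90.0
wood [161 175  32   9 165] [178.2 177.7] [ 8. 31.] 90.0
wood [160 186  33  49 864] [177.9 210.6] [48. 32.] 90.0
saddle [302 169   5   4  18] [303.8 170.4] [3. 4.] 90.0
grip [359 152   7  21  91] [361.9 162.1] [ 4.6 20.3] 5.7
guard [ 324  139   74   52 2696] [362.8 164.2] [73.6 44.7] 6.2
guard [320 187  67   9 159] [352.1 190.8] [66.4  2.6] 6.1
machine [ 219  132  108   41 1009] [249.6 147.9] [ 40. 107.] 90.0
machine [ 218  165  179   36 1035] [294.6 185.9] [178.8  19.9] 6.3
```

View pics/crop1.png

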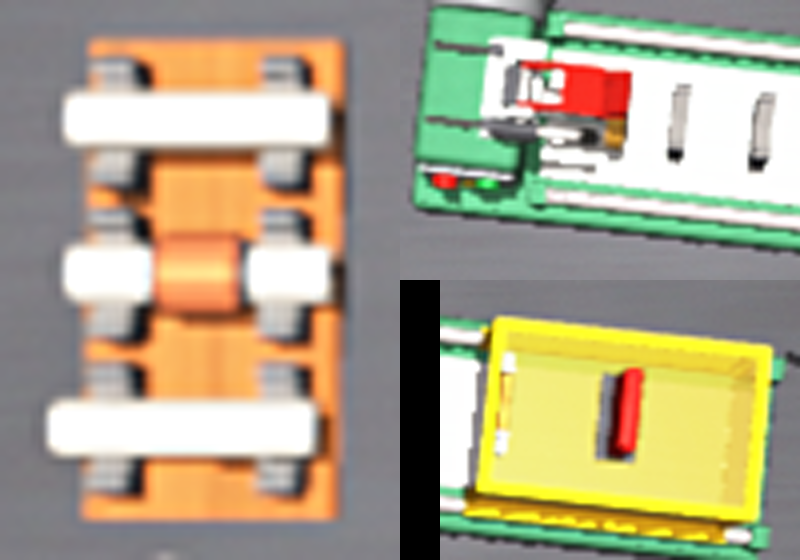

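The crop confirms it. The rack's middle place holds the bright tube with the copper sleeve, ends at full-resolution u 157.8 and 191.3, v 204, sleeve at (174.8,204). The saddles are seen at (285,160) and (306,162.5).

Run:
```python
from h import *
m=eyes.camera_model("top"); ms=eyes.camera_model("side"); im=np.load("top.npy")
A=lambda X,Y:(150+X/8-.5,170+Y/8-.5)
B=lambda X,Y:(215+(X-400)/4-.5,130+Y/4-.5)
C=lambda X,Y:(215+(400+X-440)/4-.5,130+(Y-280)/4-.5)
P=lambda uv,z:onz(m,*uv,z)
e1=P(A(63,272),.0456);e2=P(A(331,272),.0456);print("tube",e1,e2,(e1+e2)/2,np.linalg.norm(e1-e2))
s=P(A(198,240),.0456),P(A(198,312),.0456);print("sleeve",s,(s[0]+s[1])/2)
print("rack",[P(A(*q),.008).round(4) for q in((88,40),(345,40),(340,520),(82,520))])
g=[P(C(*q),.135) for q in((495,317),(775,347),(757,522),(473,492))]
print("guard",np.round(g,4),np.mean(g,0),[np.linalg.norm(g[i]-g[(i+1)%4]) for i in range(4)])
print("angles",[np.degrees(np.arctan2(*( (g[a]-g[b])[:2]*[-1,1]))).round(2) for a,b in((0,1),(3,2))])
print("grip top",P(C(632,412),.185))
for q in ((680,120),(763,130)): print("sad",P(B(*q),.088))
# tube in side view: sleeve centroid
ims=np.load("side.npy"); h=cv2.cvtColor(ims,cv2.COLOR_BGR2HSV)
t=(e1+e2)/2; print("proj side",proj(ms,[t,e1,e2]))
cv2.imwrite("pics/crop2.png",np.hstack([cv2.resize(ims[240:320,160:250],(450,400),interpolation=cv2.INTER_CUBIC),cv2.resize(ims[150:220,205:265],(343,400),interpolation=cv2.INTER_CUBIC)]))
```

```text
tube [0.50850585 0.39679926 0.0456    ] [0.50626506 0.29238788 0.0456    ] [0.50738546 0.34459357 0.0456    ] 0.1044354262430983
sleeve (array([0.51984969, 0.34409326, 0.0456    ]), array([0.49180764, 0.34429412, 0.0456    ])) [0.50582866 0.34419369 0.0456    ]
rack [array([0.6039, 0.3951, 0.008 ]), array([0.6017, 0.2919, 0.008 ]), array([0.41  , 0.2958, 0.008 ]), array([0.4121, 0.3984, 0.008 ])]
guard [[ 0.6823 -0.1277  0.135 ]
 [ 0.6554 -0.3315  0.135 ]
 [ 0.5272 -0.313   0.135 ]
 [ 0.5537 -0.1076  0.135 ]] [ 0.60466839 -0.21995346  0.135     ] [np.float64(0.20558684986612405), np.float64(0.1295157459686217), np.float64(0.20707785151703006), np.float64(0.1302360440211767)]
angles [np.float64(-7.53), np.float64(-7.33)]
grip top [ 0.60259671 -0.21462405  0.185     ]
sad [6.31101295e-01 1.83982607e-05 8.80000000e-02]
sad [ 0.62204916 -0.06259404  0.088     ]
proj side [[201.64088958 274.10506328]
 [188.35259705 288.70393664]
 [213.97837611 260.5507708 ]]
```

View pics/crop2.png

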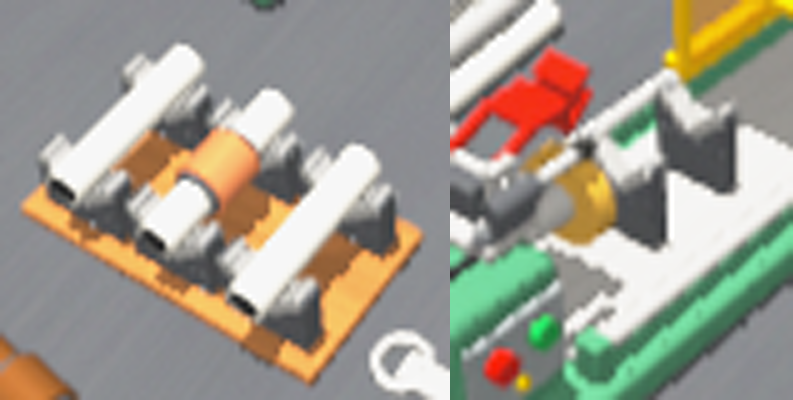

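The geometry agrees with the given sizes:
- **Tube:** middle at about (0.507, 0.3445), yaw about -1.2°.
- **Machine:** yaw about -7.4°, nest near (0.628, -0.031).

I'm moving over the rack.

Call:
arm_command --deltas '[[[2,2.5,1,0,0,3],[2,2.5,1,0,0,3],[2,2.5,1,0,0,3],[2,2.5,1,0,0,3],[2,2.5,1,0,0,3],[2,2.5,1,0,0,3],[2,2.5,1,0,0,3],[2,2.5,1,0,0,3],[2,2.5,1,0,0,3],[2,2.5,1,0,0,3],[2,2.5,1,0,0,3],[2,2.5,1,0,0,3]]]' --gripper 0.1

```text
t: 1.1
tool_pos: [0.4303, -0.2676, 0.2989]
orientation: [-2.791, -1.44, 0.0]
force: [1.0, -0.3, 0.1]
opening: 0.0511
gripper_force: 0.0
```

Call:
arm_command --deltas '[[[0.3,3.4,0,0,0,3],[0.3,3.4,0,0,0,3],[0.3,3.4,0,0,0,3],[0.3,3.4,0,0,0,3],[0.3,3.4,0,0,0,3],[0.3,3.4,0,0,0,3],[0.3,3.4,0,0,0,3],[0.3,3.4,0,0,0,3],[0.3,3.4,0,0,0,3],[0.3,3.4,0,0,0,3],[0.3,3.4,0,0,0,3],[0.3,3.4,0,0,0,3]]]'

```text
t: 2.1
tool_pos: [0.4654, 0.1405, 0.2984]
orientation: [-2.21, -2.233, 0.001]
force: [0.5, -0.0, 0.2]
opening: 0.0518
gripper_force: 0.0
```

Call:
arm_command --deltas '[[[0.7,3.4,-1.5,0,0,0],[0.7,3.4,-1.5,0,0,0],[0.7,3.4,-1.5,0,0,0],[0.7,3.4,-1.5,0,0,0],[0.7,3.4,-1.5,0,0,0],[0.7,3.4,-1.5,0,0,0],[0,0,0,0,0,0],[0,0,0,0,0,0]]]'

```text
t: 2.77
tool_pos: [0.5062, 0.3436, 0.2054]
orientation: [-2.209, -2.232, 0.008]
force: [-0.3, -0.4, 0.5]
opening: 0.0511
gripper_force: 0.0
```

```bash
cat >> h.py <<'E'
from scipy.spatial.transform import Rotation as Ro
def rp():
    s=monitor.read_state(); R=Ro.from_rotvec(s["orientation"]).as_matrix()
    print("t",round(s["t"],2),"pos",np.round(s["tool_pos"],4),"yaw(tool y)",np.degrees(np.arctan2(R[1,1],R[0,1])).round(2),"z",R[:,2].round(4),"F",np.round(s["force"],2),"op",round(s["opening"],4),"gf",np.round(s["gripper_force"],2)); return s
def wz(m,u,v,z):
    R=cv2.Rodrigues(np.array(m["rvec"],float))[0]; t=np.array(m["tvec"],float).ravel()
    a=np.array([u-m["cx"],v-m["cy"]]); r=np.hypot(*a); th=r/m["fx"]
    d=R.T@np.array([*(np.sin(th)*a/max(r,1e-9)),np.cos(th)]); c=-R.T@t; return c+d*(z-c[2])/d[2]
E
python3 - <<'E'
from h import *
rp(); m=eyes.camera_model("wrist"); im=eyes.read_camera("wrist"); np.save("w1.npy",im); np.save("w1m.npy",m,allow_pickle=True); print(m)
cv2.imwrite("pics/w1.png",cv2.resize(im,(768,576)))
E
```

```text
t 2.77 pos [0.5062 0.3436 0.2054] yaw(tool y) 0.58 z [-0.0048 -0.0027 -1.    ] F [-0.27 -0.4   0.51] op 0.0511 gf 0.0
{'fx': 297.3186396354542, 'fy': 297.3186396354542, 'cx': 255.69075647759786, 'cy': 186.80043959341393, 'rvec': array([-2.85647732, -0.01498341,  0.00427007]), 'tvec': array([-0.50803981,  0.28239495,  0.51239207])}
```

View pics/w1.png

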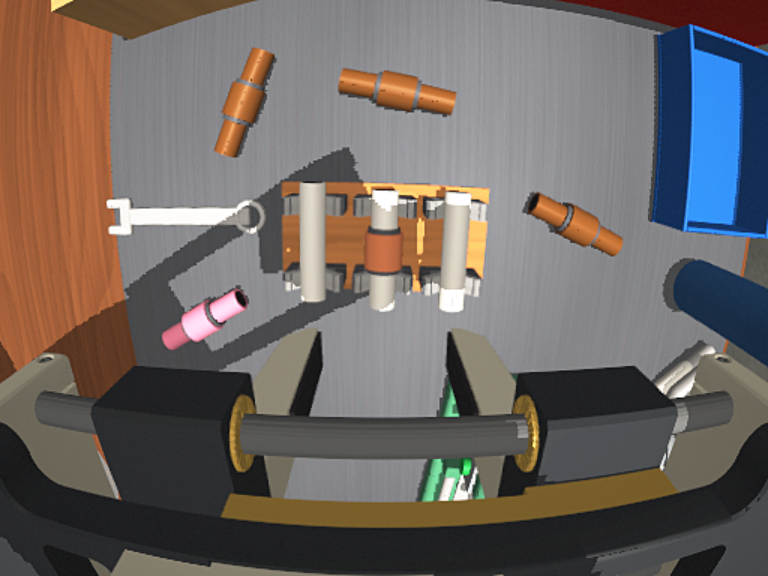

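Wrist view (up is +y, right is +x): the rack's three tubes, with the copper-sleeved one in the middle, sleeve at (384,251), ends at about (386,192) and (381,308).

Run:
```python
from h import *
m=np.load("w1m.npy",allow_pickle=True).item()
f=lambda u,v,z:wz(m,u/1.5,v/1.5,z)
R=cv2.Rodrigues(m["rvec"])[0];print("cam",-R.T@m["tvec"])
print("ends axis",f(386,192,.0456),f(381.5,308,.0456))
print("sleeve L,R,mid",f(365,251,.0456),f(403,251,.0456),f(384,251,.0456), "top/bottom edges",f(384,229,.06),f(383,272,.06))
print("rack corners",[f(*q,.008).round(4) for q in((283,182),(489,188))])
```

```text
cam [0.50573391 0.42009547 0.41006098]
ends axis [0.5064511  0.38820873 0.0456    ] [0.50366117 0.28810318 0.0456    ]
sleeve L,R,mid [0.48940975 0.33858921 0.0456    ] [0.52122267 0.33893561 0.0456    ] [0.50531872 0.33874728 0.0456    ] top/bottom edges [0.50515405 0.3599061  0.06      ] [0.50469868 0.32445181 0.06      ]
rack corners [array([0.4125, 0.3946, 0.008 ]), array([0.6006, 0.3911, 0.008 ])]
```

Call:
arm_command --deltas '[[[0,-0.15,-3,0,0,-1.8],[0,0,-3,0,0,0],[0,0,-3,0,0,0],[0,0,-3,0,0,0],[0,0,-2,0,0,0],[0,0,-1.5,0,0,0],[0,0,-1,0,0,0],[0,0,-1,0,0,0],[0,0,0,0,0,0],[0,0,0,0,0,0]]]'

```text
t: 3.65
tool_pos: [0.5083, 0.3411, 0.0345]
orientation: [2.248, 2.194, 0.001]
force: [0.4, 0.4, 0.4]
opening: 0.0509
gripper_force: 0.0
```

Call:
arm_command --deltas '[[[0,0,0,0,0,0],[0,0,0,0,0,0],[0,0,0,0,0,0],[0,0,0,0,0,0],[0,0,0,0,0,0],[0,0,0,0,0,0]]]' --gripper -1 --squeeze 20

```text
t: 4.15
tool_pos: [0.5078, 0.3414, 0.0339]
orientation: [2.248, 2.195, 0.0]
force: [-0.0, 0.2, 0.3]
opening: 0.0157
gripper_force: 0.0
```

The opening of 15.7 mm with no force is less than the 32 mm sleeve, so I'll look before moving on.

Run:
```python
from h import *
rp(); im=eyes.read_camera("wrist"); a=eyes.read_camera("side"); rp()
cv2.imwrite("pics/w2.png",np.vstack([cv2.resize(im[100:300,130:390],(390,300)),cv2.resize(a[210:330,130:286],(390,300))]))
```

```text
t 4.15 pos [0.5078 0.3414 0.0339] yaw(tool y) -1.36 z [ 2.e-04  1.e-04 -1.e+00] F [-0.03  0.19  0.29] op 0.0157 gf 0.0
t 4.25 pos [0.5077 0.3413 0.0338] yaw(tool y) -1.36 z [-0. -0. -1.] F [-0.89 -0.45 -0.4 ] op 0.0076 gf 0.0
```

View pics/w2.png

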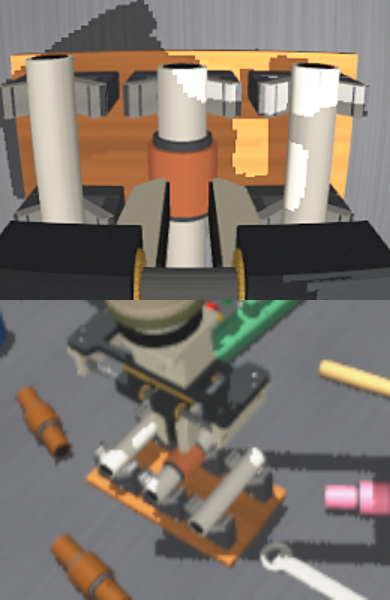

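```bash
cat >> h.py <<'E'
def wp(m,P):
    R=cv2.Rodrigues(np.array(m["rvec"],float))[0]; c=R@np.array(P,float)+np.array(m["tvec"],float).ravel()
    r=np.hypot(c[0],c[1]); th=np.arctan2(r,c[2]); return np.array([m["cx"],m["cy"]])+m["fx"]*th*c[:2]/max(r,1e-9)
E
python3 - <<'E'
from h import *
s=rp(); m=eyes.camera_model("wrist"); ms=eyes.camera_model("side")
im=eyes.read_camera("wrist"); a=eyes.read_camera("side"); s=rp(); p=s["tool_pos"]
R=Ro.from_rotvec(s["orientation"]).as_matrix()
pts=[p, p+[0,0,.04], p+R[:,0]*.0075,p-R[:,0]*.0075,p+R[:,1]*.011,p-R[:,1]*.011]
print(np.round([wp(m,q) for q in pts],1)); print(proj(ms,pts).round(1))
A=cv2.resize(im[140:260,190:320],(650,600),interpolation=cv2.INTER_CUBIC)
cv2.imwrite("pics/w3.png",A)
E
```

```text
t 4.25 pos [0.5077 0.3413 0.0338] yaw(tool y) -1.36 z [-0. -0. -1.] F [-0.89 -0.45 -0.4 ] op 0.0076 gf 0.0
t 4.35 pos [0.5077 0.3413 0.0337] yaw(tool y) -1.36 z [-1.e-04 -1.e-04 -1.e+00] F [-0.05 -0.49  0.21] op 0.0019 gf 0.0
[[256.4 208.3]
 [256.5 231.1]
 [256.4 198.7]
 [256.4 217.8]
 [271.3 208.3]
 [241.4 208.3]]
[[202.8 276. ]
 [201.3 266.3]
 [200.9 278. ]
 [204.6 274. ]
 [199.5 274.1]
 [206.1 277.8]]
```

View pics/w3.png

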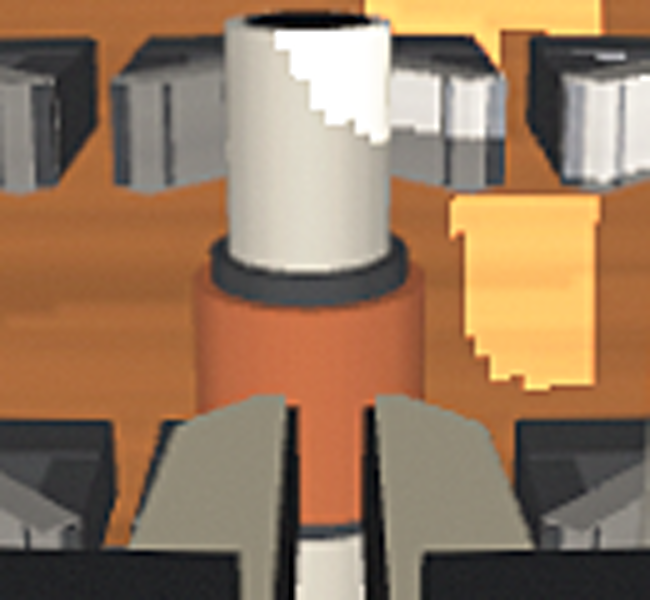

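The fingers closed above the sleeve. In both wrist pictures the tips sit about 35–40 mm higher than the reported TCP, so I'll feel for the sleeve's top (z 0.0616) with the closed tips to fix the real offset.

Call:
arm_command --deltas '[[[0,0,-0.2,0,0,0],[0,0,-0.2,0,0,0],[0,0,0,0,0,0]]]'

```text
t: 4.6
tool_pos: [0.5074, 0.3411, 0.029]
orientation: [-2.248, -2.195, 0.001]
force: [0.7, -0.1, -0.5]
opening: 0.0003
gripper_force: 0.0
```

Call:
arm_command --deltas '[[[0,0,-0.2,0,0,0],[0,0,0,0,0,0]]]'

```text
t: 4.77
tool_pos: [0.5075, 0.3411, 0.0272]
orientation: [-2.248, -2.195, 0.001]
force: [0.5, 0.7, 0.3]
opening: 0.0004
gripper_force: 0.0
```

Call:
arm_command --deltas '[[[0,0,-0.2,0,0,0],[0,0,0,0,0,0]]]'

```text
t: 4.93
tool_pos: [0.5076, 0.3412, 0.0253]
orientation: [-2.248, -2.195, 0.001]
force: [-0.2, -0.8, -0.5]
opening: 0.0005
gripper_force: 0.0
```

Call:
arm_command --deltas '[[[0,0,-0.2,0,0,0],[0,0,0,0,0,0]]]'

```text
t: 5.1
tool_pos: [0.5076, 0.3412, 0.0233]
orientation: [-2.248, -2.195, 0.001]
force: [0.2, 0.3, 0.8]
opening: 0.0002
gripper_force: 0.0
```

Call:
arm_command --deltas '[[[0,0,-0.2,0,0,0],[0,0,0,0,0,0]]]'

```text
t: 5.27
tool_pos: [0.5081, 0.3414, 0.022]
orientation: [2.248, 2.195, 0.001]
force: [-0.2, 0.3, -0.1]
opening: 0.0005
gripper_force: 0.1
```

Call:
arm_command --deltas '[[[0,0,-0.2,0,0,0],[0,0,0,0,0,0]]]'

```text
t: 5.43
tool_pos: [0.5084, 0.3416, 0.0217]
orientation: [2.247, 2.195, 0.002]
force: [-4.5, -3.6, 12.7]
opening: 0.0005
gripper_force: 6.7
```

Contact at reported z 0.022 means the real tips are about 39 mm above the reported TCP. The pictures agree, with no sideways shift. I'm raising, opening, and descending with that offset, so the grasp is at reported z ≈ -0.007.

Call:
arm_command --deltas '[[[0,0,0.6,0,0,0],[-0.15,0,0,0,0,0],[0,0,0,0,0,0],[0,0,0,0,0,0],[0,0,0,0,0,0],[0,0,0,0,0,0],[0,0,0,0,0,0],[0,0,0,0,0,0]]]' --gripper 0.0

```text
t: 6.1
tool_pos: [0.5062, 0.3412, 0.0255]
orientation: [-2.248, -2.195, 0.001]
force: [0.6, 0.1, -0.9]
opening: 0.0454
gripper_force: 0.0
```

Call:
arm_command --deltas '[[[0,0,-0.8,0,0,0],[0,0,-0.8,0,0,0],[0,0,-0.8,0,0,0],[0,0,-0.6,0,0,0],[0,0,-0.4,0,0,0],[0,0,0,0,0,0],[0,0,0,0,0,0]]]'

```text
t: 6.68
tool_pos: [0.506, 0.3411, -0.0088]
orientation: [-2.248, -2.195, 0.001]
force: [-0.3, 0.1, 0.3]
opening: 0.0469
gripper_force: 0.0
```

Call:
arm_command --deltas '[[[0,0,0,0,0,0],[0,0,0,0,0,0],[0,0,0,0,0,0],[0,0,0,0,0,0],[0,0,0,0,0,0],[0,0,0,0,0,0]]]' --gripper -1 --squeeze 15

```text
t: 7.18
tool_pos: [0.5048, 0.3415, -0.008]
orientation: [-2.246, -2.194, 0.003]
force: [-6.9, -0.2, 4.3]
opening: 0.0315
gripper_force: 15.0
```

Gripped: 31.5 mm at 15 N, which matches the sleeve. I'm lifting and carrying it to the nest, and will look on the way.

Call:
arm_command --deltas '[[[0,0,0.8,0,0,0],[0,0,1.5,0,0,0],[0,0,2.2,0,0,0],[0,0,3,0,0,0],[0,0,3,0,0,0],[0,0,3,0,0,0],[0,0,3,0,0,0],[0,0,2.2,0,0,0],[0,0,1.5,0,0,0],[0,0,0.8,0,0,0]]]'

```text
t: 8.02
tool_pos: [0.5077, 0.3419, 0.2057]
orientation: [2.247, 2.194, 0.008]
force: [-0.4, 0.7, -1.4]
opening: 0.0319
gripper_force: 15.0
```

Call:
arm_command --deltas '[[[0.5,-1.5,0,0,0,-0.5],[1,-3,0,0,0,-0.5],[1,-4,0,0,0,-0.5],[1,-4,0,0,0,-0.5],[1.1,-4,0,0,0,-0.5],[1.1,-4,0,0,0,-0.5],[1.1,-4,0,0,0,-0.5],[1.1,-4,0,0,0,-0.5],[1.1,-4,0,0,0,-0.5],[1,-4,0,0,0,-0.5],[1,-3,0,0,0,-0.5],[1,-2.2,0,0,0,-0.6]]]'

```text
t: 9.02
tool_pos: [0.6259, -0.0793, 0.201]
orientation: [-2.364, -2.069, 0.002]
force: [0.0, 1.2, -1.0]
opening: 0.0316
gripper_force: 15.0
```

Call:
arm_command --deltas '[[[0,0,0,0,0,0],[0,0,0,0,0,0],[0,0,0,0,0,0]]]'

```text
t: 9.27
tool_pos: [0.6258, -0.0753, 0.2011]
orientation: [-2.36, -2.071, 0.001]
force: [-0.3, -0.3, -2.1]
opening: 0.0316
gripper_force: 15.0
```

Run:
```python
from h import *
rp(); m=eyes.camera_model("wrist"); im=eyes.read_camera("wrist"); rp(); np.save("w4m.npy",m,allow_pickle=True); np.save("w4.npy",im)
cv2.imwrite("pics/w4.png",cv2.resize(im,(768,576)))
```

```text
t 9.27 pos [ 0.6258 -0.0753  0.2011] yaw(tool y) -7.47 z [-1.2e-03  6.0e-04 -1.0e+00] F [-0.34 -0.29 -2.09] op 0.0316 gf 15.0
t 9.32 pos [ 0.6259 -0.0747  0.2013] yaw(tool y) -7.41 z [-8.e-04  5.e-04 -1.e+00] F [ 0.22  0.43 -2.72] op 0.0317 gf 15.0
```

View pics/w4.png

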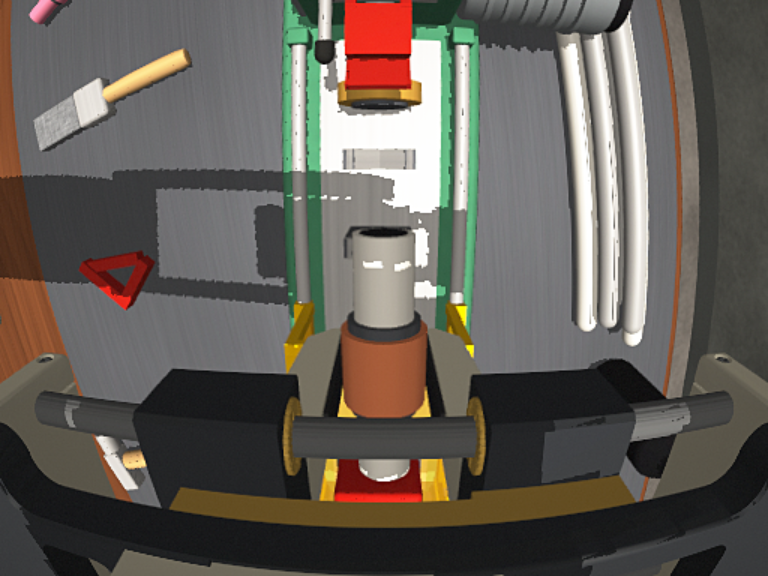

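Wrist view: the held tube is upright in the image, with the front saddle at (379,159), x 343–416. The rear saddle's left arm is at (348,242), and the rails are at u 300 and 461.

Run:
```python
from h import *
m=np.load("w4m.npy",allow_pickle=True).item()
f=lambda u,v,z:wz(m,u/1.5,v/1.5,z)
c=[f(*q,.094) for q in((343,150),(416,151),(415.5,168),(343.5,167))]
print(np.round(c,4),np.mean(c,0)); 
yh=np.array([.1295,.9916,0]);xh=np.array([.9916,-.1295,0])
s=np.mean(c,0); print("w, l",np.linalg.norm(c[0]-c[1]),np.linalg.norm(c[0]-c[3]))
print("nest",s-.0325*yh, "rear saddle left edge",f(345,242,.094),"pred",s-.065*yh-.025*xh)
for v in (60,150,280): a,b=f(300,v,.05),f(461,v,.05); print("rails mid",(a+b)/2, "mx",((a+b)/2-s)@xh)
# held tube relative to TCP
T=np.array([.6258,-.0753,.2011]); zt=T[2]+.0536
e=f(384,233,zt+.011); print("tube far end y off", (e-T)@yh,(e-T)@xh); print("sleeve ring", [((f(384,q,zt+.011)-T)@yh).round(4) for q in (325,)], [((f(384,q,zt+.016)-T)@yh).round(4) for q in (338,415)])
```

```text
[[ 6.079e-01  6.900e-03  9.400e-02]
 [ 6.578e-01 -5.000e-04  9.400e-02]
 [ 6.560e-01 -1.220e-02  9.400e-02]
 [ 6.066e-01 -4.900e-03  9.400e-02]] [ 0.63207055 -0.00268016  0.094     ]
w, l 0.05045938767708324 0.011931770131072368
nest [ 0.6278618  -0.03490716  0.094     ] rear saddle left edge [ 0.59988575 -0.05792313  0.094     ] pred [ 0.59886305 -0.06389666  0.094     ]
rails mid [0.64300117 0.078042   0.05      ] mx 0.00038528069805673524
rails mid [0.63337504 0.00489372 0.05      ] mx 0.00031272033576468293
rails mid [ 0.61920818 -0.1017704   0.05      ] mx 7.785967216100489e-05
tube far end y off 0.05083756504355382 -0.00014801791125788302
sleeve ring [np.float64(0.0194)] [np.float64(0.0168), np.float64(-0.0136)]
```

Nest ≈ (0.628, -0.0335). The saddle's 50.5 mm width and the rail midline agree with that. Now over the nest and down.

Call:
arm_command --deltas '[[[0,1,0,0,0,0],[0.1,2,-1,0,0,0],[0.1,1,-2,0,0,0],[0,0,-3,0,0,0],[0,0,-3,0,0,0],[0,0,-2.5,0,0,0],[0,0,-1.5,0,0,0],[0,0,-1,0,0,0],[0,0,-0.5,0,0,0],[0,0,0,0,0,0],[0,0,0,0,0,0]]]'

```text
t: 10.23
tool_pos: [0.629, -0.0352, 0.058]
orientation: [2.36, 2.072, 0.002]
force: [0.4, 0.9, -1.0]
opening: 0.0317
gripper_force: 15.0
```

Run:
```python
from h import *
rp()
```

```text
t 10.23 pos [ 0.629  -0.0352  0.058 ] yaw(tool y) -7.42 z [ 1.6e-03 -1.0e-04 -1.0e+00] F [ 0.42  0.87 -0.97] op 0.0317 gf 15.0
```

Call:
arm_command --deltas '[[[-0.1,0,-0.6,0,0,0],[0,0,-0.6,0,0,0],[0,0,-0.5,0,0,0],[0,0,-0.3,0,0,0],[0,0,-0.2,0,0,0],[0,0,0,0,0,0],[0,0,0,0,0,0]]]'

```text
t: 10.82
tool_pos: [0.6272, -0.0358, 0.0346]
orientation: [-2.361, -2.072, 0.0]
force: [0.1, -0.3, -1.5]
opening: 0.0316
gripper_force: 15.0
```

Call:
arm_command --deltas '[[[0,0,-0.2,0,0,0],[0,0,-0.2,0,0,0],[0,0,0,0,0,0]]]'

```text
t: 11.07
tool_pos: [0.6276, -0.0357, 0.0318]
orientation: [2.361, 2.072, 0.001]
force: [-3.0, 0.1, 3.8]
opening: 0.0319
gripper_force: 15.0
```

The tube seated at the expected height. Releasing and rising, then a check.

Call:
arm_command --deltas '[[[0,0,0,0,0,0],[0,0,0,0,0,0],[0,0,0,0,0,0],[0,0,0,0,0,0]]]' --gripper 0.0

```text
t: 11.4
tool_pos: [0.6275, -0.0357, 0.0308]
orientation: [2.361, 2.072, 0.0]
force: [0.2, -0.9, -0.3]
opening: 0.0463
gripper_force: 0.0
```

Call:
arm_command --deltas '[[[0,0,1,0,0,0],[0,0,2,0,0,0],[0,0,3,0,0,0],[0,0,3,0,0,0],[0,0,3,0,0,0],[0,0,2,0,0,0],[0,-2,1,0,0,0],[0,-2,0,0,0,0],[0,-2,0,0,0,0],[0,0,0,0,0,0],[0,0,0,0,0,0]]]'

```text
t: 12.32
tool_pos: [0.6273, -0.0965, 0.1814]
orientation: [2.363, 2.07, 0.001]
force: [0.2, 0.3, -0.3]
opening: 0.0465
gripper_force: 0.0
```

Run:
```python
from h import *
rp(); m=eyes.camera_model("wrist"); im=eyes.read_camera("wrist"); t=eyes.read_camera("top"); np.save("w5m.npy",m,allow_pickle=True); np.save("top5.npy",t)
cv2.imwrite("pics/w5.png",cv2.resize(im,(768,576)))
```

```text
t 12.32 pos [ 0.6273 -0.0965  0.1814] yaw(tool y) -7.57 z [ 5.e-04  0.e+00 -1.e+00] F [ 0.18  0.33 -0.28] op 0.0465 gf 0.0
```

View pics/w5.png

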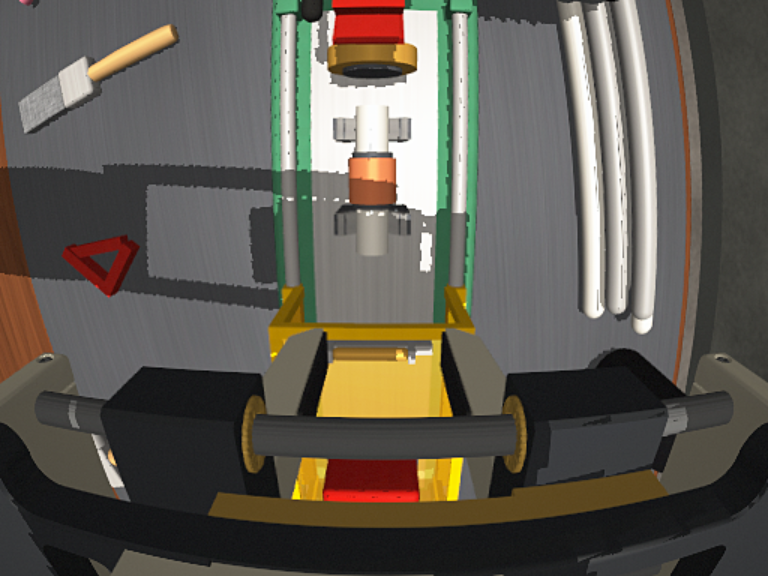

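Wrist view: the tube lies in both saddles, at (372,130) and (372,220), with the copper sleeve at (372,181) between them. The guard's brass roller is at (370,353) and its red grip at (372,480). Next I close the fingers and go behind the grip.

Call:
arm_command --deltas '[[[-0.2,-1,0.5,0,0,0],[-0.45,-2.5,0.5,0,0,0],[-0.45,-2.5,0,0,0,0],[-0.45,-2.5,0,0,0,0],[-0.45,-2.5,0,0,0,0],[-0.45,-2.5,0,0,0,0],[-0.3,-1.7,0,0,0,0],[-0.1,-0.5,0,0,0,0],[0,0,0,0,0,0],[0,0,0,0,0,0]]]' --gripper -1 --squeeze 10

```text
t: 13.25
tool_pos: [0.5989, -0.252, 0.1909]
orientation: [-2.361, -2.072, -0.001]
force: [-0.3, 1.3, -0.9]
opening: 0.0002
gripper_force: 0.0
```

Run:
```python
from h import *
s=rp(); m=eyes.camera_model("side"); im=eyes.read_camera("side"); np.save("side6.npy",im)
n=np.array([.6279,-.0335,0]);y=np.array([.1305,.9914,0]);x=np.array([.9914,-.1305,0])
d=s["tool_pos"]-n; print("machine x,y",d@x,d@y)
cv2.imwrite("pics/s6.png",cv2.resize(im[90:190,215:335],(720,600),interpolation=cv2.INTER_CUBIC))
for my,mz in((-.19,.185),(-.176,.185)):
    for mx in(-.03,.03): print(my,mx,(proj(m,n+my*y+mx*x+[0,0,mz])[0]-[215,90])*6)
p=s["tool_pos"]+[0,0,.0394]; print("tip",(proj(m,p)[0]-[215,90])*6)
```

```text
t 13.25 pos [ 0.5989 -0.252   0.1909] yaw(tool y) -7.46 z [ 1.e-04  5.e-04 -1.e+00] F [-0.32  1.33 -0.87] op 0.0002 gf 0.0
machine x,y -0.00019232102319321142 -0.22039807387228377
-0.19 -0.03 [407.46955177 217.58430882]
-0.19 0.03 [324.10545163 185.44352712]
-0.176 -0.03 [393.33780014 227.19263856]
-0.176 0.03 [309.72553498 194.61692654]
tip [399.4838395  111.38020908]
```

View pics/s6.png

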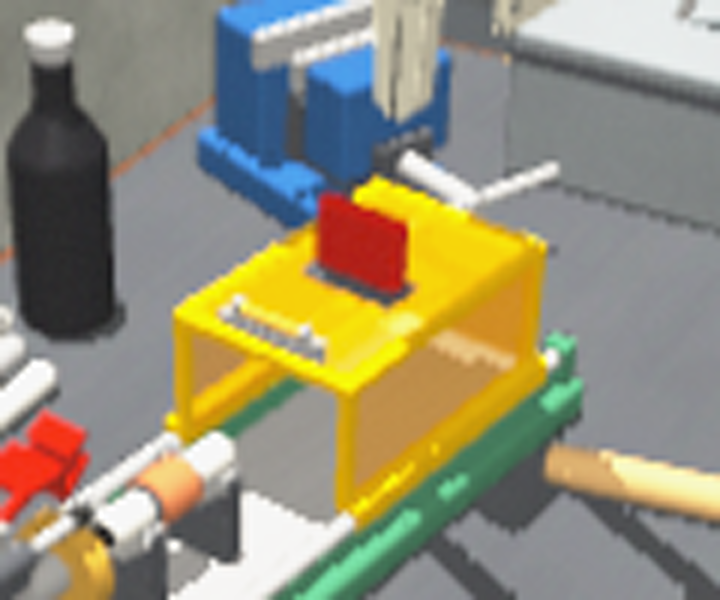

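Side view: the closed tips at (400,112) are where predicted. The grip's top edge runs from (320,194) to (408,222), about 10 mm further back than I reckoned, so I'm backing off 1 cm before lowering.

Call:
arm_command --deltas '[[[-0.13,-1,0,0,0,0],[0,0,-1,0,0,0],[0,0,-2,0,0,0],[0,0,-2,0,0,0],[0,0,-1.5,0,0,0],[0,0,-0.8,0,0,0],[0,0,0,0,0,0],[0,0,0,0,0,0]]]'

```text
t: 13.97
tool_pos: [0.5973, -0.2623, 0.1174]
orientation: [-2.36, -2.072, 0.0]
force: [0.2, -0.1, -0.4]
opening: 0.0003
gripper_force: 0.0
```

Call:
arm_command --deltas '[[[0.06,0.5,0,0,0,0],[0.06,0.5,0,0,0,0],[0.07,0.5,0,0,0,0],[0,0,0,0,0,0]]]'

```text
t: 14.3
tool_pos: [0.6002, -0.2466, 0.1188]
orientation: [2.359, 2.073, 0.001]
force: [-0.2, 0.1, -0.5]
opening: 0.0006
gripper_force: 0.0
```

Call:
arm_command --deltas '[[[0.06,0.5,0,0,0,0],[0.07,0.5,0,0,0,0],[0.07,0.5,0,0,0,0],[0.06,0.5,0,0,0,0]]]'

```text
t: 14.63
tool_pos: [0.6021, -0.2274, 0.1178]
orientation: [2.361, 2.072, -0.0]
force: [1.0, -1.9, 0.0]
opening: 0.0003
gripper_force: 0.6
```

In contact at about 2 N. Sliding the guard along, moderate first.

Call:
arm_command --deltas '[[[0.08,0.6,0,0,0,0],[0.08,0.6,0,0,0,0],[0.08,0.6,0,0,0,0],[0.08,0.6,0,0,0,0],[0.08,0.6,0,0,0,0],[0.08,0.6,0,0,0,0],[0.08,0.6,0,0,0,0],[0.08,0.6,0,0,0,0],[0.08,0.6,0,0,0,0],[0.08,0.6,0,0,0,0]]]'

```text
t: 15.47
tool_pos: [0.6101, -0.1671, 0.1178]
orientation: [2.361, 2.072, 0.0]
force: [0.5, -1.6, 1.2]
opening: 0.0007
gripper_force: 0.8
```

Call:
arm_command --deltas '[[[0.08,0.6,0,0,0,0],[0.08,0.6,0,0,0,0],[0.08,0.6,0,0,0,0],[0.08,0.6,0,0,0,0],[0.08,0.6,0,0,0,0],[0.08,0.6,0,0,0,0],[0.08,0.6,0,0,0,0],[0.08,0.6,0,0,0,0],[0.08,0.6,0,0,0,0],[0.08,0.6,0,0,0,0]]]'

```text
t: 16.3
tool_pos: [0.6181, -0.1071, 0.1177]
orientation: [2.361, 2.072, -0.0]
force: [0.5, -1.0, 0.0]
opening: 0.0005
gripper_force: 0.8
```

Call:
arm_command --deltas '[[[0.06,0.5,0,0,0,0],[0.06,0.5,0,0,0,0],[0.05,0.4,0,0,0,0],[0.04,0.3,0,0,0,0],[0.04,0.3,0,0,0,0],[0.04,0.3,0,0,0,0]]]'

```text
t: 16.8
tool_pos: [0.6208, -0.0845, 0.1176]
orientation: [-2.361, -2.072, 0.0]
force: [0.2, -2.0, -0.8]
opening: 0.0005
gripper_force: 0.6
```

Call:
arm_command --deltas '[[[0.05,0.4,0,0,0,0],[0.05,0.4,0,0,0,0],[0.05,0.4,0,0,0,0],[0.04,0.3,0,0,0,0],[0.03,0.2,0,0,0,0],[0.02,0.2,0,0,0,0]]]'

```text
t: 17.3
tool_pos: [0.6232, -0.0654, 0.1176]
orientation: [-2.361, -2.072, 0.0]
force: [1.3, -1.5, -1.2]
opening: 0.0003
gripper_force: 0.6
```

Call:
arm_command --deltas '[[[0.03,0.2,0,0,0,0],[0.02,0.2,0,0,0,0],[0.03,0.2,0,0,0,0]]]'

```text
t: 17.55
tool_pos: [0.624, -0.0596, 0.1177]
orientation: [-2.361, -2.072, 0.0]
force: [0.8, -2.1, 0.6]
opening: 0.0004
gripper_force: 0.6
```

Call:
arm_command --deltas '[[[0.03,0.2,0,0,0,0],[0.02,0.2,0,0,0,0],[0.03,0.2,0,0,0,0]]]'

```text
t: 17.8
tool_pos: [0.6248, -0.0541, 0.1177]
orientation: [2.361, 2.072, -0.001]
force: [-0.0, -5.7, -1.6]
opening: 0.0005
gripper_force: 2.6
```

Call:
arm_command --deltas '[[[0.03,0.2,0,0,0,0],[0.02,0.2,0,0,0,0],[0.03,0.2,0,0,0,0]]]'

```text
t: 18.05
tool_pos: [0.6254, -0.0488, 0.1177]
orientation: [2.361, 2.071, -0.002]
force: [-0.5, -7.3, -0.9]
opening: 0.0004
gripper_force: 3.6
```

The climb started at y ≈ -0.057. The peak should be near -0.044 and the click near -0.038. Going on in millimetres.

Call:
arm_command --deltas '[[[0.01,0.1,0,0,0,0],[0.02,0.1,0,0,0,0],[0,0,0,0,0,0]]]'

```text
t: 18.3
tool_pos: [0.6257, -0.0468, 0.1177]
orientation: [2.361, 2.071, -0.002]
force: [-2.1, -6.1, -0.3]
opening: 0.0005
gripper_force: 3.2
```

Call:
arm_command --deltas '[[[0.01,0.1,0,0,0,0],[0.02,0.1,0,0,0,0],[0,0,0,0,0,0]]]'

```text
t: 18.55
tool_pos: [0.6258, -0.0457, 0.1177]
orientation: [2.361, 2.07, -0.004]
force: [-3.4, -9.6, 0.7]
opening: 0.0002
gripper_force: 5.0
```

Call:
arm_command --deltas '[[[0.01,0.1,0,0,0,0],[0.02,0.1,0,0,0,0],[0,0,0,0,0,0]]]'

```text
t: 18.8
tool_pos: [0.6261, -0.0442, 0.1177]
orientation: [2.361, 2.069, -0.005]
force: [-2.6, -11.9, -1.0]
opening: 0.0005
gripper_force: 5.7
```

Call:
arm_command --deltas '[[[0.01,0.1,0,0,0,0],[0.01,0.1,0,0,0,0],[0,0,0,0,0,0]]]'

```text
t: 19.05
tool_pos: [0.6265, -0.0411, 0.1177]
orientation: [2.362, 2.07, -0.003]
force: [-1.4, -7.0, 0.0]
opening: 0.0007
gripper_force: 3.5
```

The push has dropped from 11.9 to 7.0 N, so it's past the peak. Going on gently until it's near zero.

Call:
arm_command --deltas '[[[0.01,0.1,0,0,0,0],[0.01,0.1,0,0,0,0],[0,0,0,0,0,0]]]'

```text
t: 19.3
tool_pos: [0.6269, -0.0379, 0.1176]
orientation: [2.362, 2.072, -0.001]
force: [0.7, -1.3, -1.5]
opening: 0.0004
gripper_force: 0.7
```

Call:
arm_command --deltas '[[[0.01,0.1,0,0,0,0],[0,0,0,0,0,0]]]'

```text
t: 19.47
tool_pos: [0.6272, -0.0361, 0.1178]
orientation: [-2.361, -2.072, -0.001]
force: [0.1, 0.0, 0.2]
opening: 0.0003
gripper_force: 0.0
```

Call:
arm_command --deltas '[[[0.01,0.1,0,0,0,0],[0,0,0,0,0,0]]]'

```text
t: 19.63
tool_pos: [0.6272, -0.036, 0.1178]
orientation: [2.361, 2.072, -0.001]
force: [-0.4, -2.7, -0.6]
opening: 0.0006
gripper_force: 2.0
```

Call:
arm_command --deltas '[[[0.01,0.1,0,0,0,0],[0,0,0,0,0,0]]]'

```text
t: 19.8
tool_pos: [0.6272, -0.0353, 0.1178]
orientation: [2.361, 2.071, -0.001]
force: [-0.5, -5.2, 0.1]
opening: 0.0005
gripper_force: 2.6
```

The push fell to zero and then met a stop, so it clicked. I'm letting go gently, backing off, rising and checking.

Call:
arm_command --deltas '[[[-0.02,-0.2,0,0,0,0],[-0.03,-0.2,0,0,0,0],[-0.05,-0.4,0,0,0,0],[-0.1,-0.8,0,0,0,0],[-0.1,-0.8,0,0,0,0],[0,0,1,0,0,0],[0,0,2,0,0,0],[0,0,3,0,0,0],[0,0,3,0,0,0],[0,0,2,0,0,0],[0,-1,1,0,0,0],[0,0,0,0,0,0]]]'

```text
t: 20.8
tool_pos: [0.6259, -0.0708, 0.2418]
orientation: [2.358, 2.068, 0.005]
force: [1.2, -0.1, -0.0]
opening: 0.0003
gripper_force: 0.0
```

Run:
```python
from h import *
rp(); m=eyes.camera_model("side"); a=eyes.read_camera("side"); s=rp(); a2=eyes.read_camera("side")
c=lambda i:cv2.resize(i[100:240,160:320],(686,600),interpolation=cv2.INTER_CUBIC)
cv2.imwrite("pics/s7.png",c(a)); print("diff",cv2.absdiff(a,a2)[100:240,160:320].mean())
n=np.array([.6279,-.0335,0]);y=np.array([.1305,.9914,0]);x=np.array([.9914,-.1305,0])
# grip front-top corners if guard where finger left it (finger centre y -.0353 -> rear face machine y)
d=(np.array([.6272,-.0353,0])-n)@y+.0075; print("rear face",d,"origin",d-.023)
for mx in(-.03,.03): print((proj(m,n+(d+.014)*y+mx*x+[0,0,.185])[0]-[160,100])*600/140)
```

```text
t 20.8 pos [ 0.6259 -0.0708  0.2418] yaw(tool y) -7.51 z [ 0.0058 -0.0019 -1.    ] F [ 1.18 -0.13 -0.01] op 0.0003 gf 0.0
t 20.85 pos [ 0.625  -0.07    0.2391] yaw(tool y) -7.53 z [ 2.5e-03 -8.0e-04 -1.0e+00] F [-0.24  0.49 -0.94] op 0.0007 gf 0.0
diff 0.8769345238095239
rear face 0.00562413 origin -0.01737587
[359.35897175 226.38067411]
[297.28544204 198.00793747]
```

View pics/s7.png

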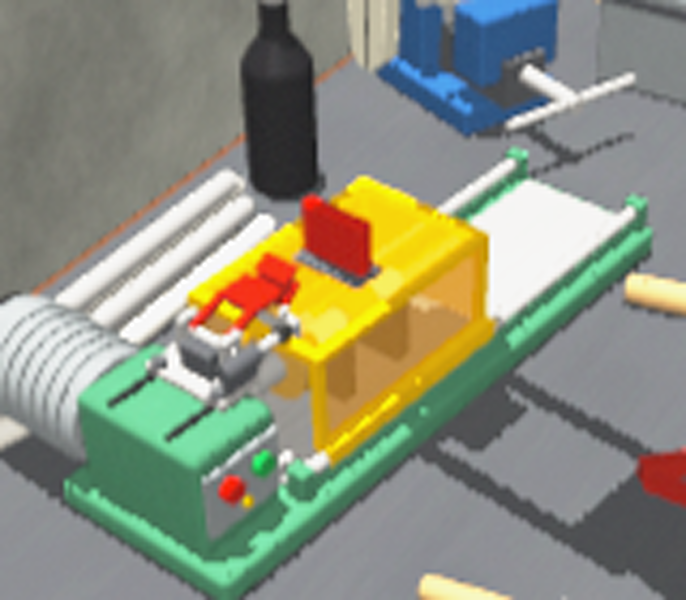

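Side view: the guard stays shut with its roller under the red pawl. The grip's top edge runs from (303,197) to (372,228), within a few mm of where it was pushed, so the latch holds. Handing in.

```bash
python3 -c "
from h import *
print(ticket.close_job())"
```

```text
the job is handed in; nothing more can be done
None
```

The sleeved tube is seated in the two V-saddles with its sleeve between them, the guard is shut and holding on its latch by itself (peak push about 12 N), and the job was handed in at about 21 s; no verdict came back.

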